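# Move the measuring head from its dock to the metal tester

## Task

Take the white measuring head with the blue top off the black charging dock: squeeze and hold its blue release button while you pull it straight up. Then push it, button towards the yellow mark, down into the socket of the white tester past its springy contact pins until it is fully home, and let go so that it clips in with its button sprung out. Do not yank it in the dock (40 N at most) or press it into the tester with more than 25 N, do not drop it, and leave the coins, loupe, calculator and spare head alone.

Things in the scene. Friction and masses are not known exactly. Their poses are not given: they have to be found in the camera images.
- dock: black charging dock, fixed, 100 (x) x 90 (y) x 50 mm high. Origin: on its underside, on the vertical axis of its socket; z up; its +x axis points to the side where the latch pocket is (yellow mark on the top). The measuring head starts clipped in it.
- tester: white bench metal tester, fixed, 155 x 130 x 76 mm high, green screen on top. Origin: on its underside, below the axis of its socket; housing from x = -100 to +55 mm, y = -65 to +65 mm. z up; +x points to the latch side (yellow mark on the top, 30 mm from the socket axis), the screen is on the -x side. The head must stand with its button towards +x.
- tester_mouth (a point): centre of the mouth of the tester's socket in its top face, 76 mm up; axes as the tester's. Hole 32 (x) x 28 (y) mm with a 3 mm chamfer, 1 mm clear round the foot. Its firm rubber floor (12 N/mm) is adjustable, 24 to 50 mm below this point, unknown until felt. Sprung pins stand 4 mm above the floor: 1 to 3 N press them down. The latch springs out under its lip only within about 1.5 mm of that floor.
- head_grip (a point): loose measuring head (0.13 to 0.25 kg): white block 36 (x) x 34 (y) x 55 mm high, blue top, over a grey foot 30 x 26 x 54 mm high. Point: middle of the white block at button height, 80 mm above the foot's underside, 29 mm below the top. z up; +x points to the blue release button (16 high, 18 wide, 6 mm proud of the white face 18 mm from here). Pinch along x: 42 mm, 36 with button in.
- head_foot (a point): centre of the underside of the measuring head's foot, 80 mm straight below head_grip; same axes.
- head: the measuring head as a body; origin at head_foot. At the start it is clipped in the dock, in line with it, its foot 24 mm below the dock's top face (head_grip 56 mm above that face); it must go straight up at least 24 mm to leave the dock, and comes free only while the button is squeezed in.
- button (a joint): travel of the head's button in m: 0 fully out (latch out), 0.006 flush, 0.0065 at its stop; 5 N starts it, 10 N presses it flush. It draws in the steel latch low on the same side of the foot, which is clear of the sockets' lips from about 0.005. Let go short of the floor it does not clip: the socket wall holds the button partly in, or the latch is out above its lip and the pins stay up.
- coin_a: bystander: round clear capsule with a gold coin, 42 mm across, 8 mm high, lying loose on the counter; origin under its centre.
- coin_b: bystander: round clear capsule with a silver coin, 42 mm across, 8 mm high, lying loose on the counter; origin under its centre.
- coin_c: bystander: round clear capsule with a gold coin, 42 mm across, 8 mm high, lying loose on the counter; origin under its centre.
- loupe: bystander: small black and steel stand loupe, 38 mm across, 30 mm high, loose; origin under its centre.
- calculator: bystander: grey desk calculator 150 x 90 x 15 mm, loose; origin under its centre.
- spare: bystander: spare grey head with an orange button, lying on its side, 109 x 34 x 41 mm, loose; origin under it.
- pins (a joint): travel of the brass contact pins in the tester's socket in m: 0 standing up, 0.004 pressed level with the rubber floor; 0.002 to 0.004 when the head is clipped over them.

How it is judged:
On the way:
1. the head is drawn clear of the dock, upright, with its button held in (z of head_foot in the frame of dock above 0.052 m and value of joint button above 0.004 m and angle between head_grip's own z axis and vertical below 0.3 rad), for 0.1 s.
At the end, for the whole second after the job is handed in: The head stands clipped in the tester: foot within 4 mm of the socket axis and 21 mm or more below the mouth, upright and in line with the tester within 0.12 rad, button out (under 1.5 mm in) and pins held down over 1 mm (both only when latched), at rest and let go (horizontal distance between head_foot and tester_mouth below 0.004 m and z of head_foot in the frame of tester_mouth below -0.021 m and angle between the x axis of head_grip and the x axis of tester, either way round below 0.12 rad and angle between head_grip's own z axis and vertical below 0.12 rad and value of joint button below 0.0015 m and linear speed of head below 0.01 m/s and value of joint pins above 0.001 m); the robot touches nothing.
It fails at once if the head is yanked or forced in the dock: more than 40 N between them (contact force between head and dock above 40 N).
It fails at once if the head is forced in the tester: more than 25 N between them (contact force between head and tester above 25 N).
It fails at once if the head is dropped onto the counter (height (world z) of head_foot below 0.015 m).
It fails at once if a bystander is moved by more than 20 mm (distance of any of coin_a, coin_b, coin_c, loupe, calculator, spare from where it was at the start of the episode above 0.02 m).
It also fails if it takes over 45 s, if anything falls off the work surface, if the arm or the gripper's body presses on something with over 40 N, if the wrist force passes 120 N, or if a joint passes its speed limit or range.

## Robot

A 7-joint arm with a two-finger parallel gripper is mounted at the origin on the work surface. World frame = base frame: x ahead of the robot, y to its left, z up, the work surface at z = 0. Lengths are in m, angles in rad, forces in N, time in s.
With the tool pointing down it reaches from about 0.4 to 0.85 m from the base axis. Payload 10.4 kg.
Tool frame: the origin (TCP) lies on the centre line of the jaws, within the pads' length; the fingertips stand 8 mm ahead of it and the grasp point (between the pads) lies 11 mm behind it (r.finger_overhang is the distance from the TCP to the fingertips, in m); z points along the fingers, y is the line along which they close (so a half turn about z gives the same grasp; the last joint's range is limited). The gripper opens to 87 mm and grips with 3 to 60 N. Pads are 19 mm wide; open, the fingers measure 117 mm over their backs; the gripper's body (75 mm by 190 mm) begins 51 mm behind the grasp point.
Start: joints at [-1.296, 0.332, -0.065, 1.46, 0.022, 1.35, -0.088], TCP at [0.183, 0.598, 0.231] pointing down, gripper open.
Joint ranges: [-2.6, 2.6], [-0.5, 2.12], [-1.47, 1.34], [0.16, 2.42], [-1.27, 4.41], [0.06, 2.06], [-2.6, 2.6]. Speed limits (rad/s): [2.22, 2.22, 2.79, 2.79, 3.14, 3.14, 3.14].

## Interface

Orientations are given as a unit quaternion [x, y, z, w].
In Python, from bench import r, vision gives the robot as it stands.
- The arm moves only by the tool drive_tool, never from a script. Its argument "series" is a list of rows, each a list of 2 entries, a list of its own where there are three numbers: the shift along the world's x, y, z in cm, then the turn about the world's z in degrees. A call has exactly 10 rows; each row shifts and turns the commanded pose from where the row before left it; what a row does not reach is not made up. A row lasts 1/8 s, in which the tool goes at most 62.5 mm and 10.7 degrees, less where a joint would pass 70% of its speed; a pose out of reach is approached as far as the arm can. A call with a gripper value outside its range is refused whole. "hand" is the closure, from 0 (fully open) to 1 (shut), set as the call begins (left out, the last holds). The fingers move at their own pace and stop on an object; "newtons" is the grip in N (left out, the last holds). Time passes only in rows, so rows that do not move let the fingers close, or fill a call up. It gives the time, the measured TCP pose, the force, the opening and the grip force at its end, in the units of the state.
- r.read_state(): the state, without advancing time (a new reading comes with each control period).
- vision.camera(name): name is "side" or "top"; returns a dict with "color" (420x560x3 uint8, red, green, blue), "intrinsics" (3x3 intrinsics, pixels), "R" (3x3) and "t" (3): a world point X has camera coordinates R X + t. Camera axes: x right, y down, z forward; pixel columns grow to the right and rows downward; lengths in m; the calibration is good to about 2 mm. A picture is of the moment at which its call begins. There is no depth.
- r.close_job(): hands the job in; it is judged then, once.
The state is a dict: "time": time; "joint_positions": joint angles; "joint_vel": joint speeds; "joint_torque": joint torques, N m; "ee_pos": TCP position; "eef_rot": TCP orientation; "ft_force": force on the tool from outside, world axes, zero at the start; "torque": the same for the moment, N m; "width": finger opening in m; "grip_force": force on a finger pad.
Only numpy, scipy, OpenCV 4.12 (cv2) and the standard library are available. Lean on these libraries where they do the work, as an engineer would, in place of code of your own. Each camera call takes 0.05 s, during which the arm holds its last target. There are 200 camera calls.

## Working session

There is one attempt and no reset: what is moved stays moved. The work goes in short steps, Python scripts to look and compute and a tool call to move; the robot and the scene stay as the last step left them, time stands still between calls to the robot, and variables do not carry over. Pictures are saved under pics/ and viewed, at most 10 in all, crops included, and the job is handed in when it is done.

Besides the shell and the picture viewer there is one more tool, called after "Call:" as a command line: name --argument value ..., lists and objects as JSON in quotes. drive_tool: Moves the arm, as the interface text tells. Its arguments: {"type":"object","properties":{"series":{"type":"array"},"hand":{"type":"number"},"newtons":{"type":"number"}},"required":["series"]}

```bash
mkdir -p pics; ls; cat > h.py <<'E'
from bench import r, vision
import numpy as np, cv2
def snap(n):
    c=vision.camera(n); return c
def ray(c,u,v):
    K=np.array(c['intrinsics']);R=np.array(c['R']);t=np.array(c['t'])
    return -R.T@t, R.T@np.linalg.solve(K,[u,v,1.])
def onz(c,u,v,z):
    o,d=ray(c,u,v); return o+d*(z-o[2])/d[2]
def proj(c,X):
    p=np.array(c['intrinsics'])@(np.array(c['R'])@np.array(X)+np.array(c['t'])); return p[:2]/p[2]
def save(c,n,box=None,s=1):
    im=c['color'][:,:,::-1]
    if box: im=im[box[1]:box[3],box[0]:box[2]]
    cv2.imwrite('pics/'+n,cv2.resize(im,None,fx=s,fy=s,interpolation=cv2.INTER_CUBIC))
def blobs(c,lo,hi,amin=15):
    h=cv2.cvtColor(np.ascontiguousarray(c['color']),cv2.COLOR_RGB2HSV)
    m=cv2.inRange(h,np.array(lo),np.array(hi))
    n,l,s,ce=cv2.connectedComponentsWithStats(m)
    return [(ce[i].round(1).tolist(),s[i].tolist(),cv2.minAreaRect(np.argwhere(l==i)[:,::-1].astype(np.float32))) for i in range(1,n) if s[i,4]>=amin]
E
python3 - <<'E'
from h import *
s=r.read_state();print(s)
for n in('top','side'):
    c=snap(n);save(c,n+'0.png',s=1.4)
    print(n,-np.array(c['R']).T@np.array(c['t']),np.array(c['R'])[2],c['intrinsics'])
    for k,lo,hi in(('blue',(100,120,50),(130,255,255)),('yel',(20,120,100),(35,255,255)),('green',(40,80,50),(85,255,255))):
        for b in blobs(c,lo,hi):print(k,b)
E
```

```text
pics
{'time': 0.0, 'joint_positions': array([-1.29558843,  0.33288064, -0.06468454,  1.46095899,  0.02162613,
        1.34985079, -0.08848171]), 'joint_vel': array([-1.22583083e-03,  8.30067712e-04, -5.40954682e-04,  2.36798336e-03,
       -2.83640400e-04,  2.49727167e-05, -9.29493665e-04]), 'joint_torque': array([-1.88351078e-03, -6.23256898e+01,  2.33407924e-02, -3.89925456e+01,
       -6.15185313e-02,  3.93497804e-02,  1.61587623e-04]), 'ee_pos': array([0.18330457, 0.59713097, 0.22973997]), 'eef_rot': array([ 1.48339040e-01,  9.88936316e-01, -6.98478452e-04, -5.72366198e-05]), 'ft_force': array([-0.86812888,  0.83132414, -0.2180671 ]), 'torque': array([-0.0275114 , -0.02492246, -0.02156137]), 'grip_force': 0.0, 'width': 0.08713525054341417}
top [ 0.36713284 -0.01493993  1.26469955] [ 0.17684583 -0.00748554 -0.9842101 ] [[445.69531806   0.         277.35697571]
 [  0.         445.69531806 207.51294662]
 [  0.           0.           1.        ]]
blue ([358.6, 238.7], [354, 234, 10, 10, 73], ((358.5384521484375, 238.6923065185547), (9.021342277526855, 7.844645023345947), 78.690071105
[... 3513 characters left out ...]
12.0), 90.0))
green ([40.5, 17.2], [35, 0, 14, 35, 360], ((41.19533920288086, 16.860157012939453), (34.11438751220703, 12.726265907287598), 88.09085083007812))
green ([209.8, 51.6], [81, 0, 207, 137, 17449], ((184.0, 68.0), (136.0, 206.0), 90.0))
green ([124.2, 151.3], [112, 146, 26, 12, 154], ((124.28462219238281, 151.37692260742188), (24.68290901184082, 8.310327529907227), 29.744882583618164))
green ([214.9, 192.2], [204, 187, 23, 12, 127], ((214.9117431640625, 192.14706420898438), (21.951820373535156, 6.5169453620910645), 30.963756561279297))
green ([321.3, 287.0], [310, 282, 23, 11, 92], ((321.2068786621094, 286.9827880859375), (23.76900291442871, 3.899601936340332), 21.801406860351562))
```

View pics/top0.png

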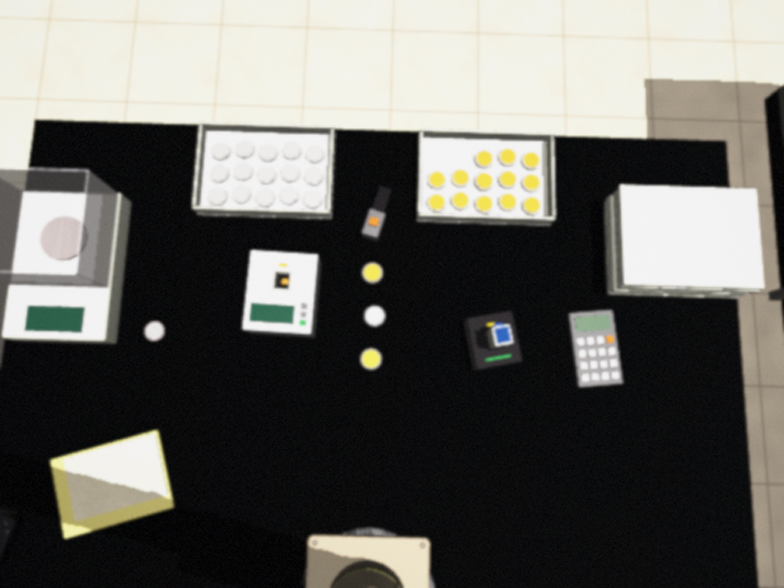

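View pics/side0.png

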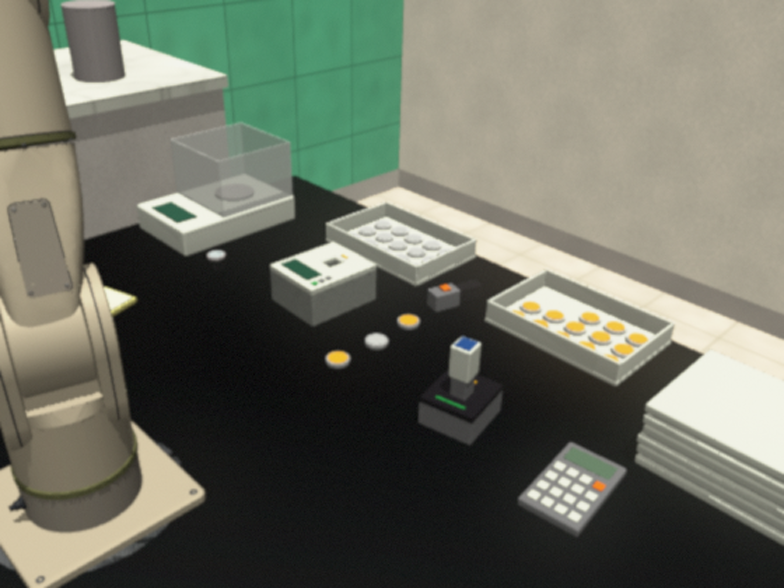

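The top view shows the head in the dock with its blue top at about (358,239) px and the dock's yellow mark at (349,231). The tester is at about (200,208), with its mouth near (201,200), its yellow mark near (201,189) and its screen at (194,223). The coins, spare and loupe lie between and beside them. The side view agrees. In both views the latch side (+x) points away from the base.

```bash
python3 - <<'E'
from h import *
T=snap('top');S=snap('side')
# blue top, both views
bt=[b for b in blobs(T,(100,120,50),(130,255,255),40)][0]; bs=[b for b in blobs(S,(100,120,50),(130,255,255),40)][0]
print('blue@.135',onz(T,*bt[0],.135),onz(S,*bs[0],.135))
o1,d1=ray(T,*bt[0]);o2,d2=ray(S,*bs[0]);A=np.array([d1,-d2]).T;k=np.linalg.lstsq(A,o2-o1,rcond=None)[0];print('tri',o1+k[0]*d1,o2+k[1]*d2)
def quad(c,b,z):
    P=np.array([onz(c,*p,z) for p in cv2.boxPoints(b[2])])[:,:2];return cv2.minAreaRect((P*1000).astype(np.float32))
print('blue rect',quad(T,bt,.135))
for c,n in((T,'T'),(S,'S')):
    for b in blobs(c,(20,100,90),(35,255,255),3):
        x,y=b[0]
        p5=onz(c,x,y,.05);p7=onz(c,x,y,.076)
        if 0.3<p5[0]<.75 and abs(p5[1])<.35 and b[1][4]<40: print(n,'yel',b[0],b[1][4],'@.05',p5[:2].round(4),'@.076',p7[:2].round(4))
    for b in blobs(c,(40,80,50),(85,255,255),60):
        if 150<b[0][0]<450 and 180<b[0][1]<330:
            x,y=b[0]; print(n,'green',b[0],onz(c,x,y,.05)[:2],onz(c,x,y,.076)[:2],'ang',[quad(c,b,z) for z in(.05,.076)])
# tester top outline
g=cv2.cvtColor(np.ascontiguousarray(T['color']),cv2.COLOR_RGB2HSV)
m=((g[:,:,2]>185)&(g[:,:,1]<40)).astype(np.uint8)
sub=m.copy();sub[:]=0;sub[165:250,165:240]=m[165:250,165:240]
ct=max(cv2.findContours(sub,0,2)[0],key=cv2.contourArea)[:,0]
P=np.array([onz(T,*p,.076)[:2]*1000 for p in ct]).astype(np.float32);q=cv2.minAreaRect(P);print('tester',q,cv2.boxPoints(q))
# dark hole
hole=((g[:,:,2]<110)).astype(np.uint8);h2=hole*0;h2[192:212,190:214]=hole[192:212,190:214]
for cc in cv2.findContours(h2,0,2)[0]:
    if cv2.contourArea(cc)>20:
        P=np.array([onz(T,*p,.076)[:2]*1000 for p in cc[:,0]]).astype(np.float32);print('hole',cv2.minAreaRect(P))
im=cv2.resize(T['color'][160:300,160:400,::-1],None,fx=3.3,fy=3.3,interpolation=cv2.INTER_CUBIC);cv2.imwrite('pics/top1.png',im)
s=r.read_state();print(s['time'])
E
```

```text
blue@.135 [ 0.49580108 -0.23279273  0.135     ] [ 0.49759232 -0.23271361  0.135     ]
tri [ 0.49573371 -0.23267865  0.13559155] [ 0.49657497 -0.23349723  0.13584522]
blue rect ((495.6460266113281, -232.89735412597656), (23.559965133666992, 20.707738876342773), 11.179211616516113)
T yel [202.0, 189.0] 3 @.05 [0.6315 0.187 ] @.076 [0.6258 0.1826]
T yel [203.1, 200.3] 15 @.05 [0.5996 0.1821] @.076 [0.5946 0.1779]
T yel [349.4, 231.3] 19 @.05 [ 0.5249 -0.2239] @.076 [ 0.5215 -0.2195]
T green [193.7, 223.4] [0.53426591 0.20415765] [0.53068852 0.19946798] ang [((534.3880615234375, 204.38125610351562), (80.59957885742188, 30.532489776611328), 87.55564880371094), ((530.8080444335938, 199.68679809570312), (78.87442016601562, 29.87897491455078), 87.55561065673828)]
T green [355.4, 255.1] [ 0.46012156 -0.24024045] [ 0.45813119 -0.23541801] ang [((460.1974792480469, -240.5908660888672), (9.777975082397461, 53.48861312866211), 10.982678413391113), ((458.2055358886719, -235.76092529296875), (9.568672180175781, 52.343692779541016), 10.982684135437012)]
S yel [370.7, 223.2] 11 @.05 [ 0.7458 -0.1554]
[... 563 characters left out ...]
16455078125, 198.63430786132812), (101.14207458496094, 25.975439071655273), 88.78456115722656)]
S green [321.5, 287.0] [ 0.46130053 -0.24117077] [ 0.43514393 -0.26204087] ang [((461.2785339355469, -240.03323364257812), (13.034648895263672, 56.573272705078125), 11.309747695922852), ((435.1227722167969, -260.94549560546875), (12.551444053649902, 54.47595977783203), 11.309752464294434)]
tester ((573.494140625, 185.13677978515625), (129.84780883789062, 154.58445739746094), 87.82782745361328) [[493.79666  123.189095]
 [648.2701   117.32996 ]
 [653.19165  247.08447 ]
 [498.7182   252.9436  ]]
hole ((595.07275390625, 184.46714782714844), (21.232177734375, 26.917957305908203), 86.22776794433594)
0.2
```

View pics/top1.png

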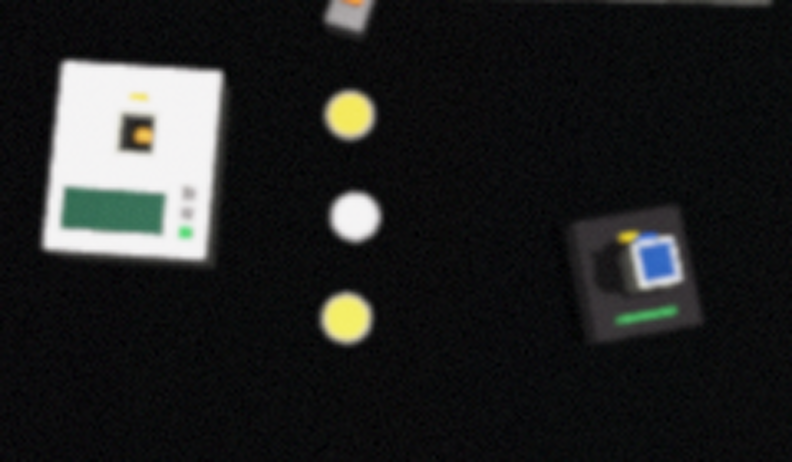

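The tester outline measures 130 x 155 mm, as it should. Its mouth is at about (0.596, 0.184) with yaw about -2.2°. The head axis is at about (0.496, -0.233) with yaw about 11.2°, and the blue top triangulates to 0.1355 m against the expected 0.135. I set out along an arc over the counter.

Call:
drive_tool --series '[[[4,-4,1],-3],[[4,-4,1],-3],[[4,-4,1],-3],[[4,-5,1],-3],[[4,-5,1],-3],[[4,-5,1],-3],[[2.5,-5.5,0],-3],[[2.5,-5.5,0],-3],[[2,-5.5,0],-3],[[1.5,-5.5,0],-3]]' --hand 0 --newtons 25

```text
time: 1.45
ee_pos: [0.5045, 0.1109, 0.2895]
eef_rot: [0.4, 0.916, 0.0, 0.0]
ft_force: [0.9, 0.7, -0.2]
width: 0.0874
grip_force: 0.0
```

Call:
drive_tool --series '[[[0.5,-5,0],-3.2],[[0.5,-5,0],-3.2],[[0,-5,0],-3.2],[[0,-5,0],-3.2],[[0,-5,0],-3.2],[[-0.5,-4,-1],-3.2],[[-0.5,-2.5,-2],-3.2],[[-0.5,-1.5,-3],-3.2],[[-0.5,-1,-3],-3.2],[[0,0,0],-3]]'

```text
time: 2.7
ee_pos: [0.4923, -0.2276, 0.1972]
eef_rot: [0.636, 0.771, -0.001, -0.002]
ft_force: [-0.0, 0.4, 0.7]
width: 0.0872
grip_force: 0.0
```

```bash
cat >> h.py <<'E'
def yaw(s):
    from scipy.spatial.transform import Rotation as Ro
    M=Ro.from_quat(s['eef_rot']).as_matrix(); return np.degrees(np.arctan2(M[1,1],M[0,1])),M[:,2].round(4)
def st():
    s=r.read_state();print(round(s['time'],2),s['ee_pos'].round(4),yaw(s),'F',s['ft_force'].round(2),'w',round(s['width'],4),'g',round(s['grip_force'],1),'j7',s['joint_positions'][[0,6]].round(2));return s
E
python3 - <<'E'
from h import *
st();S=snap('side');save(S,'s1.png',(230,140,450,320),3.3);st()
E
```

```text
2.7 [ 0.4923 -0.2276  0.1972] (np.float64(10.93771806321487), array([-3.8e-03,  6.0e-04, -1.0e+00])) F [-0.03  0.45  0.71] w 0.0872 g 0.0 j7 [-0.29  0.66]
2.75 [ 0.4931 -0.2274  0.1983] (np.float64(10.835715308138195), array([-2.1e-03,  4.0e-04, -1.0e+00])) F [ 0.18 -0.43 -0.1 ] w 0.0875 g 0.0 j7 [-0.29  0.66]
```

View pics/s1.png

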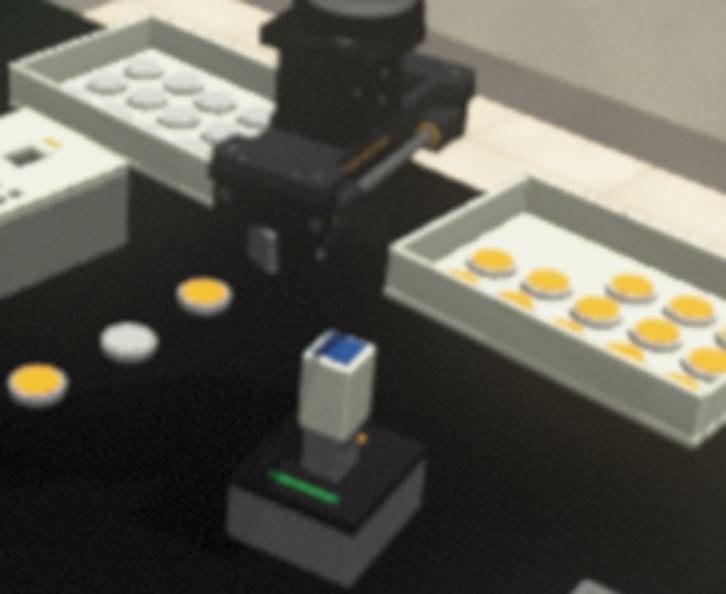

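The side crop shows the open jaws above the head. The blue top is at about (340,347) in the crop and the yellow mark on the dock at (362,438), so I can go straight down.

Call:
drive_tool --series '[[[0.3,-0.55,0],0.3],[[0,0,-1.3],0],[[0,0,-1.5],0],[[0,0,-1.5],0],[[0,0,-1.5],0],[[0,0,-1.5],0],[[0,0,-1.5],0],[[0,0,-1.5],0],[[0,0,0],0],[[0,0,0],0]]'

```text
time: 4.0
ee_pos: [0.4973, -0.2328, 0.0969]
eef_rot: [0.633, 0.774, 0.0, 0.0]
ft_force: [-0.6, -0.1, 0.3]
width: 0.0866
grip_force: 0.0
```

```bash
python3 - <<'E'
from h import *
st();T=snap('top');save(T,'t2.png',(300,170,420,290),5);st()
E
```

```text
4.0 [ 0.4973 -0.2328  0.0969] (np.float64(11.430941418749066), array([ 5.e-04, -2.e-04, -1.e+00])) F [-0.56 -0.08  0.25] w 0.0866 g 0.0 j7 [-0.23  0.76]
4.05 [ 0.4975 -0.2329  0.097 ] (np.float64(11.431144502906527), array([ 9.e-04, -2.e-04, -1.e+00])) F [ 0.2  -1.26 -0.26] w 0.087 g 0.0 j7 [-0.23  0.76]
```

Call:
drive_tool --series '[[[0,0,-0.15],0],[[0,0,0],0],[[0,0,0],0],[[0,0,0],0],[[0,0,0],0],[[0,0,0],0],[[0,0,0],0],[[0,0,0],0],[[0,0,0],0],[[0,0,0],0]]' --hand 1 --newtons 16

```text
time: 5.3
ee_pos: [0.4966, -0.2328, 0.095]
eef_rot: [0.633, 0.774, -0.0, -0.0]
ft_force: [-4.6, -0.7, 5.6]
width: 0.0357
grip_force: 16.0
```

```bash
python3 -c "
from h import *
st()"
```

```text
5.3 [ 0.4966 -0.2328  0.095 ] (np.float64(11.42041925661889), array([-8.e-04,  1.e-04, -1.e+00])) F [-4.64 -0.68  5.56] w 0.0357 g 16.0 j7 [-0.23  0.76]
```

The button is in, with an opening of 35.7 mm, and the side load is only about 5 N. I now raise the grip force, ease the load off and lift.

Call:
drive_tool --series '[[[-0.05,0,0],0],[[0,0,0],0],[[0,0,0.1],0],[[0,0,0.3],0],[[0,0,0.5],0],[[0,0,0.5],0],[[0,0,0.5],0],[[0,0,0.5],0],[[0,0,0.5],0],[[0,0,0.5],0]]' --newtons 25

```text
time: 6.55
ee_pos: [0.4972, -0.2325, 0.1297]
eef_rot: [0.633, 0.774, 0.0, 0.001]
ft_force: [0.3, -0.3, -0.8]
width: 0.0359
grip_force: 25.0
```

```bash
python3 - <<'E'
from h import *
st();S=snap('side');save(S,'s3.png',(260,160,400,310),4);st()
E
```

```text
6.55 [ 0.4972 -0.2325  0.1297] (np.float64(11.457141293875539), array([ 1.4e-03, -1.0e-04, -1.0e+00])) F [ 0.31 -0.33 -0.8 ] w 0.0359 g 25.0 j7 [-0.25  0.73]
6.6 [ 0.4974 -0.2327  0.1302] (np.float64(11.447715065981475), array([ 1.9e-03, -2.0e-04, -1.0e+00])) F [ 0.48 -0.05 -0.69] w 0.036 g 25.0 j7 [-0.25  0.73]
```

View pics/s3.png

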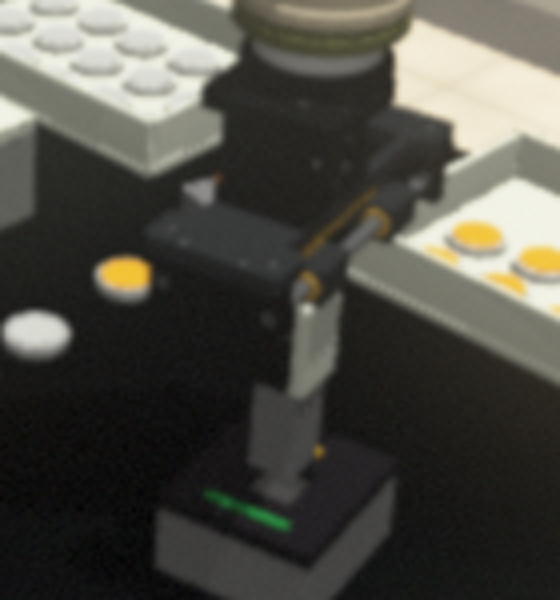

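The picture shows the head hanging upright in the jaws, its grey foot clear of the dock's top (foot at about (285,440) in the crop). I now carry it up and over to the tester.

Call:
drive_tool --series '[[[0,0,1.5],0],[[0,0,2],0],[[0.5,2,2],-1],[[1,4,1.5],-1],[[1,4.5,0],-1],[[1,4.5,0],-1],[[1,4.5,0],-2],[[1,4.5,0],-2],[[1,4.5,0],-2],[[1,4,0],-2]]'

```text
time: 7.85
ee_pos: [0.572, 0.0942, 0.2]
eef_rot: [0.711, 0.703, 0.001, 0.0]
ft_force: [0.0, 0.5, -1.2]
width: 0.0358
grip_force: 25.0
```

Call:
drive_tool --series '[[[1,4,0],-1.6],[[0.8,3,0],0],[[0.6,1.6,0],0],[[0,0.5,0],0],[[0,0,0],0],[[0,0,0],0],[[0,0,0],0],[[0,0,0],0],[[0,0,0],0],[[0,0,0],0]]'

```text
time: 9.1
ee_pos: [0.5956, 0.1833, 0.199]
eef_rot: [0.72, 0.694, 0.0, 0.0]
ft_force: [-0.1, -0.3, -1.2]
width: 0.036
grip_force: 25.0
```

```bash
python3 - <<'E'
from h import *
st();S=snap('side');save(S,'s4.png',(170,100,320,250),4);st();st()
print([proj(S,p).round(1).tolist() for p in ((.596,.1843,.076),(.596,.1843,.132))])
E
```

```text
9.1 [0.5956 0.1833 0.199 ] (np.float64(-2.163040690186908), array([ 1.e-04,  0.e+00, -1.e+00])) F [-0.11 -0.26 -1.15] w 0.036 g 25.0 j7 [-0.77 -0.27]
9.15 [0.5956 0.1834 0.199 ] (np.float64(-2.1588268869222755), array([ 1.e-04, -0.e+00, -1.e+00])) F [ 0.09  0.67 -1.94] w 0.0357 g 25.0 j7 [-0.77 -0.27]
9.15 [0.5956 0.1834 0.199 ] (np.float64(-2.1588268869222755), array([ 1.e-04, -0.e+00, -1.e+00])) F [ 0.09  0.67 -1.94] w 0.0357 g 25.0 j7 [-0.77 -0.27]
[[236.7, 186.3], [236.3, 167.5]]
```

View pics/s4.png

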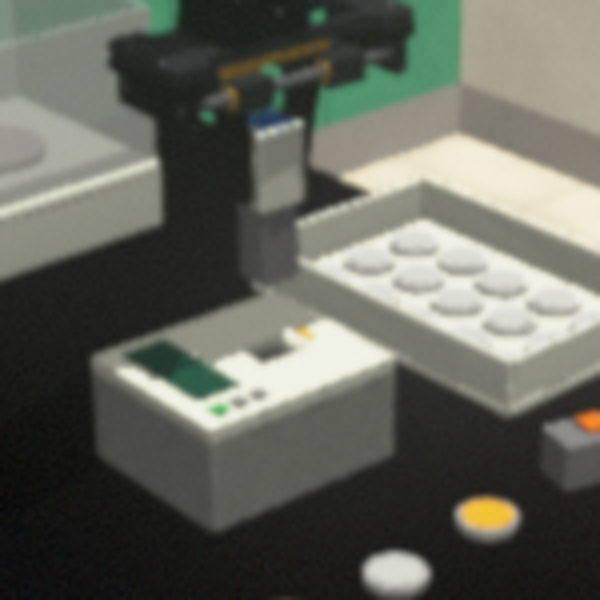

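The side crop shows the foot's lower end at about (268,278), straight above the mouth at (270,348), with the yellow mark behind it at (300,333). They line up. I lower the foot to the mouth and reduce the grip force so that slip limits how hard it can press.

Call:
drive_tool --series '[[[0,0.1,-0.5],0],[[0,0,-1],0],[[0,0,-1],0],[[0,0,-1],0],[[0,0,-1],0],[[0,0,-0.6],0],[[0,0,-0.2],0],[[0,0,-0.2],0],[[0,0,0],0],[[0,0,0],0]]' --newtons 16

```text
time: 10.4
ee_pos: [0.5957, 0.1844, 0.1443]
eef_rot: [0.72, 0.694, 0.0, 0.0]
ft_force: [1.2, 0.6, -2.4]
width: 0.0358
grip_force: 16.0
```

```bash
python3 - <<'E'
from h import *
st();S=snap('side');save(S,'s5.png',(190,110,290,210),6);st()
E
```

```text
10.4 [0.5957 0.1844 0.1443] (np.float64(-2.1597288259433465), array([ 4.e-04,  2.e-04, -1.e+00])) F [ 1.17  0.58 -2.43] w 0.0358 g 16.0 j7 [-0.76 -0.26]
10.45 [0.5957 0.1844 0.1442] (np.float64(-2.161240361409429), array([ 4.e-04,  2.e-04, -1.e+00])) F [ 0.33  0.03 -0.83] w 0.036 g 16.0 j7 [-0.76 -0.26]
```

View pics/s5.png

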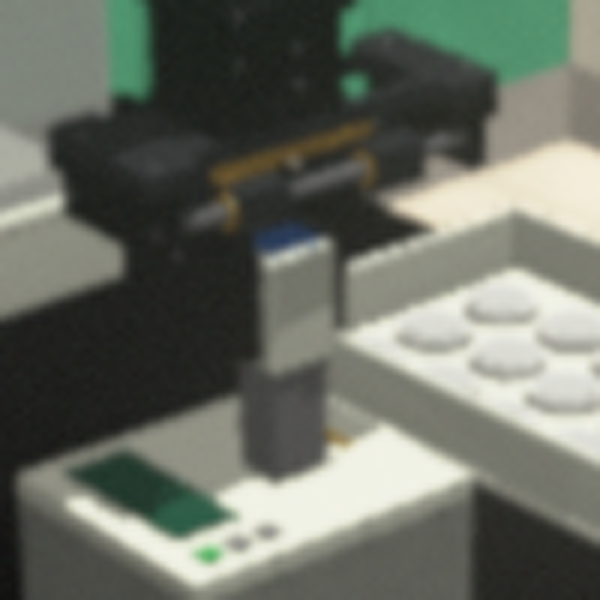

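The foot, at about (285,460) in the crop, covers the mouth with no visible offset, and the yellow mark is beside it at (340,438). I go in gently.

Call:
drive_tool --series '[[[0,0,-0.1],0],[[0,0,-0.1],0],[[0,0,-0.1],0],[[0,0,-0.1],0],[[0,0,-0.1],0],[[0,0,0],0],[[0,0,0],0],[[0,0,0],0],[[0,0,0],0],[[0,0,0],0]]'

```text
time: 11.7
ee_pos: [0.5956, 0.1844, 0.139]
eef_rot: [0.72, 0.694, 0.0, 0.0]
ft_force: [0.1, -0.3, -1.9]
width: 0.0362
grip_force: 16.0
```

Call:
drive_tool --series '[[[0,0,-0.2],0],[[0,0,-0.2],0],[[0,0,-0.2],0],[[0,0,-0.2],0],[[0,0,-0.2],0],[[0,0,-0.2],0],[[0,0,0],0],[[0,0,0],0],[[0,0,0],0],[[0,0,0],0]]'

```text
time: 12.95
ee_pos: [0.5956, 0.1844, 0.1271]
eef_rot: [0.72, 0.694, 0.0, 0.0]
ft_force: [0.5, -0.3, -2.9]
width: 0.0361
grip_force: 16.0
```

Call:
drive_tool --series '[[[0,0,-0.1],0],[[0,0,-0.1],0],[[0,0,-0.1],0],[[0,0,0],0],[[0,0,0],0],[[0,0,0],0],[[0,0,0],0],[[0,0,0],0],[[0,0,0],0],[[0,0,0],0]]'

```text
time: 14.2
ee_pos: [0.5956, 0.1844, 0.124]
eef_rot: [0.72, 0.694, 0.0, 0.0]
ft_force: [0.5, 0.7, -1.7]
width: 0.0357
grip_force: 16.0
```

Call:
drive_tool --series '[[[0,0,-0.1],0],[[0,0,-0.1],0],[[0,0,-0.1],0],[[0,0,0],0],[[0,0,0],0],[[0,0,0],0],[[0,0,0],0],[[0,0,0],0],[[0,0,0],0],[[0,0,0],0]]'

```text
time: 15.45
ee_pos: [0.5956, 0.1844, 0.121]
eef_rot: [0.72, 0.694, 0.0, 0.0]
ft_force: [1.0, -0.4, -2.4]
width: 0.0361
grip_force: 16.0
```

Call:
drive_tool --series '[[[0,0,-0.1],0],[[0,0,-0.1],0],[[0,0,-0.1],0],[[0,0,0],0],[[0,0,0],0],[[0,0,0],0],[[0,0,0],0],[[0,0,0],0],[[0,0,0],0],[[0,0,0],0]]'

```text
time: 16.7
ee_pos: [0.5956, 0.1843, 0.118]
eef_rot: [0.72, 0.694, 0.0, 0.0]
ft_force: [0.2, 0.2, -1.7]
width: 0.0361
grip_force: 16.0
```

Call:
drive_tool --series '[[[0,0,-0.1],0],[[0,0,-0.1],0],[[0,0,-0.1],0],[[0,0,0],0],[[0,0,0],0],[[0,0,0],0],[[0,0,0],0],[[0,0,0],0],[[0,0,0],0],[[0,0,0],0]]'

```text
time: 17.95
ee_pos: [0.5956, 0.1844, 0.115]
eef_rot: [0.72, 0.694, 0.0, 0.0]
ft_force: [0.2, -0.0, -1.7]
width: 0.0363
grip_force: 16.0
```

Call:
drive_tool --series '[[[0,0,-0.1],0],[[0,0,-0.1],0],[[0,0,-0.1],0],[[0,0,0],0],[[0,0,0],0],[[0,0,0],0],[[0,0,0],0],[[0,0,0],0],[[0,0,0],0],[[0,0,0],0]]'

```text
time: 19.2
ee_pos: [0.5956, 0.1844, 0.112]
eef_rot: [0.72, 0.694, 0.0, 0.0]
ft_force: [0.1, 0.2, -0.9]
width: 0.0359
grip_force: 16.0
```

Call:
drive_tool --series '[[[0,0,-0.1],0],[[0,0,-0.1],0],[[0,0,0],0],[[0,0,0],0],[[0,0,0],0],[[0,0,0],0],[[0,0,0],0],[[0,0,0],0],[[0,0,0],0],[[0,0,0],0]]'

```text
time: 20.45
ee_pos: [0.5956, 0.1843, 0.11]
eef_rot: [0.72, 0.694, 0.0, 0.0]
ft_force: [0.0, -0.5, -1.5]
width: 0.0363
grip_force: 16.0
```

Call:
drive_tool --series '[[[0,0,-0.1],0],[[0,0,-0.1],0],[[0,0,0],0],[[0,0,0],0],[[0,0,0],0],[[0,0,0],0],[[0,0,0],0],[[0,0,0],0],[[0,0,0],0],[[0,0,0],0]]'

```text
time: 21.7
ee_pos: [0.5956, 0.1844, 0.108]
eef_rot: [0.72, 0.694, 0.0, 0.0]
ft_force: [0.6, 0.3, -1.3]
width: 0.0362
grip_force: 16.0
```

```bash
python3 - <<'E'
from h import *
for i in range(3): st();snap('side')
E
```

```text
21.7 [0.5956 0.1844 0.108 ] (np.float64(-2.16483066423529), array([ 1.e-04,  0.e+00, -1.e+00])) F [ 0.57  0.27 -1.28] w 0.0362 g 16.0 j7 [-0.75 -0.24]
21.75 [0.5956 0.1844 0.108 ] (np.float64(-2.1615348541780075), array([ 1.e-04,  0.e+00, -1.e+00])) F [-0.62 -0.24 -1.88] w 0.0358 g 16.0 j7 [-0.75 -0.24]
21.8 [0.5956 0.1844 0.108 ] (np.float64(-2.1624288929471764), array([ 1.e-04,  0.e+00, -1.e+00])) F [ 0.57  0.34 -1.45] w 0.036 g 16.0 j7 [-0.75 -0.24]
```

Call:
drive_tool --series '[[[0,0,-0.1],0],[[0,0,-0.1],0],[[0,0,0],0],[[0,0,0],0],[[0,0,0],0],[[0,0,0],0],[[0,0,0],0],[[0,0,0],0],[[0,0,0],0],[[0,0,0],0]]'

```text
time: 23.1
ee_pos: [0.5956, 0.1843, 0.106]
eef_rot: [0.72, 0.694, 0.0, 0.0]
ft_force: [-0.7, -0.2, -2.0]
width: 0.0354
grip_force: 16.0
```

Call:
drive_tool --series '[[[0,0,-0.1],0],[[0,0,-0.1],0],[[0,0,0],0],[[0,0,0],0],[[0,0,0],0],[[0,0,0],0],[[0,0,0],0],[[0,0,0],0],[[0,0,0],0],[[0,0,0],0]]'

```text
time: 24.35
ee_pos: [0.5956, 0.1844, 0.104]
eef_rot: [0.72, 0.694, 0.0, 0.0]
ft_force: [0.0, 0.2, -0.9]
width: 0.036
grip_force: 16.0
```

Call:
drive_tool --series '[[[0,0,-0.1],0],[[0,0,-0.1],0],[[0,0,0],0],[[0,0,0],0],[[0,0,0],0],[[0,0,0],0],[[0,0,0],0],[[0,0,0],0],[[0,0,0],0],[[0,0,0],0]]'

```text
time: 25.6
ee_pos: [0.5956, 0.1844, 0.102]
eef_rot: [0.72, 0.694, 0.0, 0.0]
ft_force: [0.3, 0.4, -1.2]
width: 0.036
grip_force: 16.0
```

Call:
drive_tool --series '[[[0,0,-0.1],0],[[0,0,-0.1],0],[[0,0,0],0],[[0,0,0],0],[[0,0,0],0],[[0,0,0],0],[[0,0,0],0],[[0,0,0],0],[[0,0,0],0],[[0,0,0],0]]'

```text
time: 26.85
ee_pos: [0.5957, 0.1844, 0.1]
eef_rot: [0.72, 0.694, 0.0, 0.0]
ft_force: [1.0, -0.6, -0.7]
width: 0.0358
grip_force: 16.0
```

```bash
python3 - <<'E'
from h import *
for i in range(2): st();S=snap('side')
save(S,'s6.png',(190,110,290,210),6)
E
```

```text
26.85 [0.5957 0.1844 0.1   ] (np.float64(-2.160927662478358), array([ 2.e-04,  0.e+00, -1.e+00])) F [ 1.05 -0.59 -0.68] w 0.0358 g 16.0 j7 [-0.75 -0.24]
26.9 [0.5957 0.1844 0.1   ] (np.float64(-2.1602727062860523), array([ 2.e-04,  0.e+00, -1.e+00])) F [-0.03 -0.12 -0.36] w 0.0359 g 16.0 j7 [-0.75 -0.24]
```

View pics/s6.png

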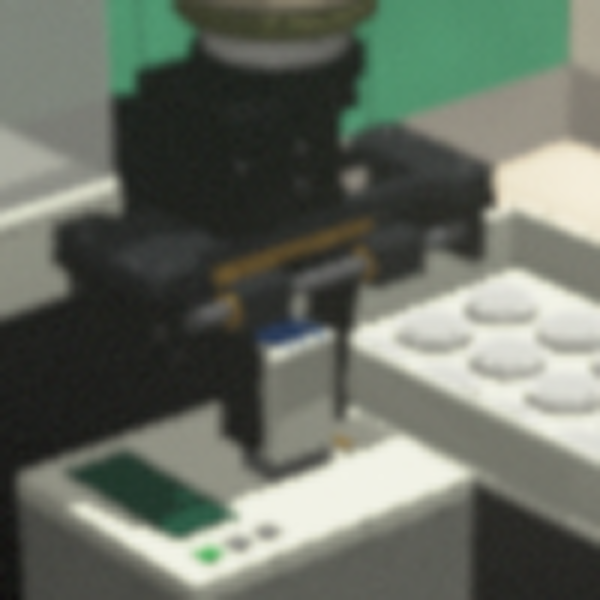

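The foot is nearly all in, with the white block's lower edge just above the top face at about (290,465) in the crop. The small change in force suggests the pins. I keep feeling downwards.

Call:
drive_tool --series '[[[0,0,-0.1],0],[[0,0,-0.1],0],[[0,0,0],0],[[0,0,0],0],[[0,0,0],0],[[0,0,0],0],[[0,0,0],0],[[0,0,0],0],[[0,0,0],0],[[0,0,0],0]]'

```text
time: 28.2
ee_pos: [0.5956, 0.1844, 0.098]
eef_rot: [0.72, 0.694, 0.0, 0.0]
ft_force: [0.9, 0.4, 1.0]
width: 0.0357
grip_force: 16.0
```

Call:
drive_tool --series '[[[0,0,-0.05],0],[[0,0,-0.05],0],[[0,0,0],0],[[0,0,0],0],[[0,0,0],0],[[0,0,0],0],[[0,0,0],0],[[0,0,0],0],[[0,0,0],0],[[0,0,0],0]]'

```text
time: 29.45
ee_pos: [0.5956, 0.1844, 0.0971]
eef_rot: [0.72, 0.694, 0.0, 0.0]
ft_force: [1.1, -0.4, 1.8]
width: 0.0359
grip_force: 16.0
```

Call:
drive_tool --series '[[[0,0,-0.05],0],[[0,0,-0.05],0],[[0,0,0],0],[[0,0,0],0],[[0,0,0],0],[[0,0,0],0],[[0,0,0],0],[[0,0,0],0],[[0,0,0],0],[[0,0,0],0]]'

```text
time: 30.7
ee_pos: [0.5957, 0.1844, 0.0966]
eef_rot: [0.72, 0.694, 0.0, -0.0]
ft_force: [-1.4, 0.2, 7.4]
width: 0.036
grip_force: 16.0
```

The arm now stops against a firm floor: about 9 N, with the TCP lagging 0.5 mm, 3.4 mm below where the pins were first felt. I let go.

Call:
drive_tool --series '[[[0,0,0],0],[[0,0,0],0],[[0,0,0],0],[[0,0,0],0],[[0,0,0],0],[[0,0,0],0],[[0,0,0],0],[[0,0,0],0],[[0,0,0],0],[[0,0,0],0]]' --hand 0

```text
time: 31.95
ee_pos: [0.5956, 0.1844, 0.096]
eef_rot: [0.72, 0.694, 0.0, 0.0]
ft_force: [-1.2, 0.4, -0.2]
width: 0.087
grip_force: 0.0
```

Call:
drive_tool --series '[[[0,0,0.5],0],[[0,0,1],0],[[0,0,1.5],0],[[0,0,2],0],[[0,0,2],0],[[0,0,2],0],[[0,0,2],0],[[0,0,2],0],[[0,0,0],0],[[0,0,0],0]]'

```text
time: 33.2
ee_pos: [0.5954, 0.1844, 0.2257]
eef_rot: [0.72, 0.694, -0.0, -0.0]
ft_force: [-0.5, 0.3, -0.3]
width: 0.0872
grip_force: 0.0
```

```bash
python3 - <<'E'
from h import *
st();S=snap('side');save(S,'s7.png',(190,110,290,210),6);T=snap('top');st()
for c in(S,T):
  for b in blobs(c,(100,120,50),(130,255,255),20):
    print(b[0],b[1][4],[onz(c,*b[0],z).round(4).tolist() for z in(.136,.139,.142)],b[2])
E
```

```text
33.2 [0.5954 0.1844 0.2257] (np.float64(-2.15807121314913), array([-3.e-04, -0.e+00, -1.e+00])) F [-0.51  0.28 -0.29] w 0.0872 g 0.0 j7 [-0.78 -0.28]
33.3 [0.5951 0.1843 0.2251] (np.float64(-2.1576948785551515), array([-1.2e-03, -6.0e-04, -1.0e+00])) F [ 0.82 -0.17 -1.1 ] w 0.087 g 0.0 j7 [-0.78 -0.28]
[199.6, 195.5] 24 [[0.5954, 0.1779, 0.136], [0.5948, 0.1774, 0.139], [0.5942, 0.1768, 0.142]] ((199.69232177734375, 195.53846740722656), (2.7456259727478027, 7.452413558959961), 11.309932708740234)
```

View pics/s7.png

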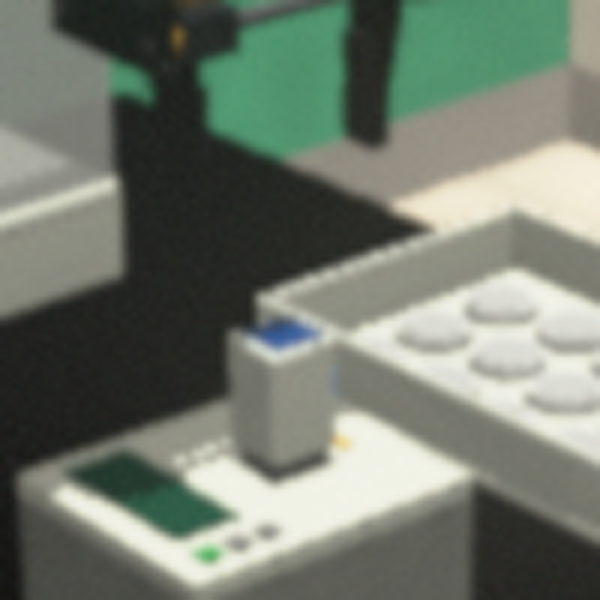

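The head stands upright on its own in the tester, and the blue button shows proud of the white face at about (336,380) in the crop. I check its height in numbers.

```bash
python3 - <<'E'
from h import *
S=snap('side')
for b in blobs(S,(95,90,40),(135,255,255),8):
    if 220<b[0][0]<260: print(b[0],b[1])
for z in (.1366,.1406): print(z,'top',proj(S,(.5956,.1843,z)).round(2))
for k in (.0,.006):
    c,s=np.cos(-.0377),np.sin(-.0377);x,y=.018+k,-.009
    print('button near edge',k,proj(S,(.5956+c*x-s*y,.1843+s*x+c*y,.1076)).round(2),'far top')
E
```

```text
[236.8, 165.1] [233, 164, 9, 4, 21]
0.1366 top [236.17 165.99]
0.1406 top [236.14 164.62]
button near edge 0.0 [243.72 175.06] far top
button near edge 0.006 [245.45 174.42] far top
```

```bash
python3 - <<'E'
from h import *
S=snap('side')
a=cv2.imread('pics/s6.png',0).astype(float);b=cv2.resize(cv2.cvtColor(S['color'],cv2.COLOR_RGB2GRAY)[110:210,190:290],None,fx=6,fy=6,interpolation=cv2.INTER_CUBIC).astype(float)
for x0 in (285,300,312):
    for n,m in(('s6',a),('now',b)):
        p=m[430:500,x0:x0+8].mean(1);d=np.diff(p);i=np.argmin(d);j=np.argmax(d);print(x0,n,'white bottom',430+i,'foot bottom',430+j)
# tester ref shift
print(cv2.phaseCorrelate(a[480:590,60:280].copy(),b[480:590,60:280].copy()))
for x in (334,338,342,346): print(x,(S['color'][170:178,190+x//6]).tolist()[3])
st()
E
```

```text
285 s6 white bottom 458 foot bottom 476
285 now white bottom 459 foot bottom 476
300 s6 white bottom 452 foot bottom 470
300 now white bottom 459 foot bottom 470
312 s6 white bottom 452 foot bottom 470
312 now white bottom 453 foot bottom 470
((0.4921577153028096, 0.0034527659674523647), 0.8534282395550623)
334 [126, 134, 134]
338 [122, 127, 123]
342 [121, 122, 112]
346 [121, 122, 112]
33.4 [0.5952 0.1843 0.2253] (np.float64(-2.160383529731661), array([-1.e-03, -6.e-04, -1.e+00])) F [-0.72  0.55 -0.53] w 0.0871 g 0.0 j7 [-0.78 -0.28]
```

```bash
python3 - <<'E'
from h import *
C=[snap('side') for _ in range(6)];S=C[0]
A=np.mean([c['color'].astype(float) for c in C],0)
def cen(im,x,y,w=9,h=6):
    p=im[y-h:y+h+1,x-w:x+w+1];q=np.clip(p[:,:,2]-p[:,:,0]-25,0,None);v,u=np.mgrid[y-h:y+h+1,x-w:x+w+1]
    return (q*u).sum()/q.sum(),(q*v).sum()/q.sum(),q.sum()
old=cv2.imread('pics/side0.png')[:,:,::-1].astype(float);old=cv2.resize(old,(560,420),interpolation=cv2.INTER_AREA)
print('dock',cen(old,332,245),'pred',proj(S,(.4966,-.2328,.135)))
print('now',cen(A,237,165,8,4),'pred',[proj(S,(.5956,.1844,z)).round(2).tolist() for z in(.1366,.1386,.1406)])
# gap: white block near face bottom edge and foot at tester top, mid-face
c,s=np.cos(-.0377),np.sin(-.0377)
P=lambda x,y,z:proj(S,(.5956+c*x-s*y,.1844+s*x+c*y,z)).round(2).tolist()
for f in(.0276,.0316): print(f,'block edge',P(0,-.017,f+.054),'foot edge',P(0,-.013,.076))
u=238
print([round(x) for x in A[178:196,u].mean(1)])
st()
E
```

```text
dock (np.float64(332.71544702438837), np.float64(245.0814163626464), np.float64(5249.408633556908)) pred [332.31998017 245.09901897]
now (np.float64(237.03193321849741), np.float64(165.3486153438452), np.float64(1257.8333333333335)) pred [[236.14, 165.98], [236.13, 165.29], [236.12, 164.6]]
0.0276 block edge [240.47, 186.71] foot edge [239.56, 188.04]
0.0316 block edge [240.45, 185.38] foot edge [239.56, 188.04]
[137, 137, 137, 137, 136, 136, 136, 134, 121, 96, 91, 144, 212, 234, 238, 238, 238, 238]
33.7 [0.5956 0.1843 0.2259] (np.float64(-2.166592067193759), array([ 0.e+00, -1.e-04, -1.e+00])) F [-0.37  0.6   0.23] w 0.0871 g 0.0 j7 [-0.77 -0.28]
```

The image heights leave 2 to 3 mm of doubt, so I check by touch: closed fingertips lowered gently onto the head's top. Contact comes at TCP 0.145 if it is home, about 0.149 if the pins are up.

Call:
drive_tool --series '[[[0,0,-1],0],[[0,0,-1.2],0],[[0,0,-1.2],0],[[0,0,-1.2],0],[[0,0,-1.2],0],[[0,0,-1],0],[[0,0,-0.6],0],[[0,0,-0.1],0],[[0,0,0],0],[[0,0,0],0]]' --hand 1

```text
time: 34.95
ee_pos: [0.5958, 0.1845, 0.1514]
eef_rot: [0.72, 0.694, 0.0, 0.0]
ft_force: [-0.2, -1.2, -0.1]
width: 0.0017
grip_force: 0.0
```

Call:
drive_tool --series '[[[0,0,-0.1],0],[[0,0,-0.1],0],[[0,0,-0.1],0],[[0,0,-0.1],0],[[0,0,0],0],[[0,0,0],0],[[0,0,0],0],[[0,0,0],0],[[0,0,0],0],[[0,0,0],0]]'

```text
time: 36.2
ee_pos: [0.5956, 0.1844, 0.147]
eef_rot: [0.72, 0.694, 0.0, 0.0]
ft_force: [0.4, -0.3, 0.9]
width: 0.0007
grip_force: 0.3
```

```bash
python3 - <<'E'
from h import *
for i in range(5):
    print(r.read_state()['ft_force'].round(2)); snap('side')
E
```

```text
[ 0.36 -0.32  0.88]
[ 0.72 -0.3   1.14]
[ 0.16 -0.52  0.05]
[ 0.04 -0.13  0.4 ]
[-0.68 -0.25  0.75]
```

Call:
drive_tool --series '[[[0,0,-0.05],0],[[0,0,-0.05],0],[[0,0,-0.05],0],[[0,0,-0.05],0],[[0,0,-0.05],0],[[0,0,-0.05],0],[[0,0,0],0],[[0,0,0],0],[[0,0,0],0],[[0,0,0],0]]'

```text
time: 37.7
ee_pos: [0.5962, 0.1845, 0.145]
eef_rot: [0.72, 0.694, 0.001, 0.0]
ft_force: [-0.9, -0.4, 8.0]
width: 0.0007
grip_force: 4.0
```

Pressed to the floor with the button free (8 N at TCP 0.145, the home height), the latch has to be under its lip. I back off and check.

Call:
drive_tool --series '[[[0,0,0.2],0],[[0,0,0.5],0],[[0,0,1],0],[[0,0,1.5],0],[[0,0,2],0],[[0,0,2],0],[[0,0,1.5],0],[[0,0,0.5],0],[[0,0,0],0],[[0,0,0],0]]'

```text
time: 38.95
ee_pos: [0.5952, 0.1843, 0.2352]
eef_rot: [0.72, 0.694, -0.001, -0.0]
ft_force: [-1.5, -0.3, -0.2]
width: 0.0004
grip_force: 0.0
```

```bash
python3 - <<'E'
from h import *
S=snap('side');save(S,'s8.png',(190,110,290,210),6);st()
E
```

```text
39.0 [0.5953 0.1843 0.2352] (np.float64(-2.1561833499898113), array([-1.e-03, -5.e-04, -1.e+00])) F [-0.21 -0.14 -0.2 ] w 0.0003 g 0.0 j7 [-0.78 -0.28]
```

View pics/s8.png

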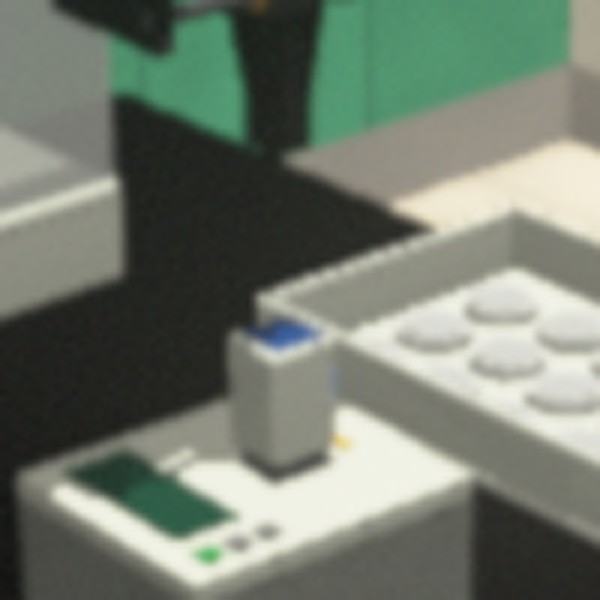

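The head stands upright and unmoved in the tester, its button proud at about (336,380) in the crop, and the gripper is well clear above it. I hand it in.

```bash
python3 -c "
from bench import r
print(r.close_job())"
```

```text
the job is handed in; nothing more can be done
None
```

I handed the job in at about 39 s, with the measuring head pressed fully home in the tester, its button sprung out and the gripper clear. The hand-in returned no verdict: I judged it clipped from the touch test and the last picture, not from a direct reading of the latch or pins.

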